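Unlock and open a printer control box

ROBOT

A 7-joint arm with a two-finger parallel gripper is mounted at the origin on the work surface. World frame = base frame: x ahead of the robot, y to its left, z up, the work surface at z = 0. Lengths are in m, angles in rad, forces in N, time in s.
With the tool pointing down it reaches from about 0.4 to 0.85 m from the base axis. Payload 10.4 kg.
Tool frame: the origin (TCP) lies midway between the tips of the shut fingers; the grasp point (between the pads) lies ctrl.tcp_to_grasp behind it (ctrl.tcp_to_grasp is the distance from the TCP to the grasp point, in m); z points along the fingers, y is the line along which they close (so a half turn about z gives the same grasp; the last joint's range is limited). The gripper opens to 85 mm and grips with 20 to 120 N. Pads are 22 mm wide; open, the fingers measure 114 mm over their backs; the gripper's body (76 mm by 85 mm) begins 54 mm behind the grasp point. The pads swing forward as they close: fully open they stand 13 mm farther back than shut.
Start: joints at [1.152, 0.332, -0.065, 1.46, 0.022, 1.35, -0.088], TCP at [0.241, -0.577, 0.231] pointing down, gripper open.
Joint ranges: [-2.6, 2.6], [-0.5, 2.12], [-1.47, 1.34], [0.16, 2.42], [-1.27, 4.41], [0.06, 2.06], [-2.6, 2.6]. Speed limits (rad/s): [2.22, 2.22, 2.79, 2.79, 3.14, 3.14, 3.14].

INTERFACE

Orientations are given as a unit quaternion [w, x, y, z].
In Python, from bench import ctrl, viewer, sign_off gives the robot as it stands (ctrl), with the cameras (viewer) and the job as plain functions.
- The arm moves only by the tool drive_effector, called after ">>>" as a command line: name --argument value ..., lists and objects as JSON in quotes. Schema: {"type":"object","properties":{"segments":{"type":"array","items":{"type":"array","items":{"type":"array","items":{"type":"number"},"minItems":7,"maxItems":7},"minItems":1,"maxItems":12},"minItems":1,"maxItems":1},"squeeze":{"type":"number"},"only":{"type":"string"},"quiet":{"type":"boolean"},"lines":{"type":"string"}},"required":["segments"],"additionalProperties":false}. segments is a list that holds a single list of rows (three levels of brackets), with 1 to 12 rows, each of 7 numbers: a rotation vector rx, ry, rz in shares of pi/2 rad (1.0 is pi/2 rad), then dx, dy, dz in shares of the most that a row can go, 1 being 62.5 mm, then the finger opening in m; each row shifts and turns the commanded pose from where the row before left it, along the tool's axes as they then stand; what a row does not reach is not made up. A row lasts 1/8 s, in which the tool goes at most 0.0625 m and 0.188 rad, less where a joint would pass 70% of its speed; a pose out of reach is approached as far as the arm can. The fingers move at their own pace and stop on an object; squeeze is the grip in N (left out, the last holds). Time passes only in rows, so rows that do not move let the fingers close. The tool returns the time, the measured TCP pose, the force, the opening and the grip force at its end. only (a regular expression) keeps the lines of the reply that match it, lines (a string "A,B") keeps lines A to B, and quiet returns only ok. A shift or turn number past 1, either way, is cut back to 1. Input that does not fit is refused with a message, and nothing moves.
- ctrl.state(): the state, without advancing time (a new reading comes with each control period).
- viewer.camera(name): name is "scene" or "top"; returns (picture, depth): 384x512x3 uint8, red, green, blue; 384x512 float32, m along the optical axis (not along the pixel's ray), 0 where there is no reading.
- viewer.camera_model(name): a dict with "camera_matrix" (3x3 intrinsics, pixels), "extrinsics" (4x4, takes a point from camera to world coordinates). Camera axes: x right, y down, z forward; pixel columns grow to the right and rows downward; lengths in m; the calibration is good to about 2 mm. A picture is of the moment at which its call begins. camera_model takes no time and is no camera call.
- sign_off(): hands the job in; it is judged then, once.
The state is a dict: "time_s": time; "qpos": joint angles; "qvel": joint speeds; "joint_efforts": joint torques, N m; "tool_pos": TCP position; "tool_rot": TCP orientation; "ft_force": force on the tool from outside, world axes, zero at the start; "wrist_torque": the same for the moment, N m; "width": finger opening in m; "grasp_force": force on a finger pad.
Only numpy, scipy, OpenCV 4.12 (cv2) and the standard library are available. Lean on these libraries where they do the work, as an engineer would, in place of code of your own. Each camera call takes 0.05 s, during which the arm holds its last target. There are 200 camera calls.

TASK

Take the flat-headed key out of the tool block and use it in the slotted latch of the grey control box, turning it a quarter turn clockwise to its stop. Put the key into the open tray, and then swing the box's top panel up by its bar handle until it is past upright and stays open. Leave the other tools and parts on the bench where they are.

Things in the scene. Friction and masses are not known exactly. Their poses are not given: they have to be found in the camera images.
- box: Grey painted steel control box fixed on the bench, 170 (x) x 260 (y) x 90 high, open-topped under its panel. Origin: centre of its underside, on the bench; its x axis points from its front (nearest the robot) to the hinge side, its y axis to the left along its front.
- panel (a joint): Hinge of the light grey top panel (180 x 264 x 4 mm, 0.35 kg) along the box's far top edge. 0 = shut, level; grows as its front edge is lifted up and over, away from the robot; 1.57 upright, 1.83 stop. Friction hinge, 0.5 N m: stays where it is left; about 6 N at the bar lifts it from shut. Locked (lifts at most 0.03) until the latch is turned 1.25.
- panel_hinge (a point): Point on the hinge axis, mid-width, level with the panel's underside (90 mm above the bench). Axes move with the panel: y along the hinge axis, -x towards the panel's front edge, z out of its outer face. The panel opens by turning about +y.
- panel_bar (a point): Middle of the handle's round bar: 10 mm thick, 90 long along y, on a post at each end; 160 mm from the hinge axis, 60 right (-y) of mid-width, 40 above the panel's outer face (44 above hinge level). Axes as panel_hinge. Shut: nothing else within 70 mm. Upright: the panel's face is 40 mm from the bar, on the robot's side, and its edge stands 20 higher than the bar.
- latch (a joint): Turn of the latch in the panel. 0 = locked, slot square to the panel's front edge; 1.57 = stop, unlocked, slot parallel to the front edge; grows clockwise seen from above. Starts between 0 and 0.15. Stiff (0.08 N m), stays where it is left.
- latch_slot (a point): Centre of the latch's top: square steel boss 34 x 34 mm, 3 mm proud of the panel, 130 mm from the hinge, 70 left (+y) of mid-width, 97 above the bench. In it a slot 20 x 8 mm, 17 deep, funnelled to 26 x 14 at its mouth (funnel 6 deep). x: along the slot (turns with the latch); z: up out of the slot.
- key: Steel key, 50-100 g, upright in a hole of the block: flat head 36 mm wide (x), 9 thick (y), z = 18 to 46; stem 12 thick; round collar 30 across, z = 0 to 4; blade 17 (x) x 5.5 (y), 14 long below. Origin: centre of the collar's underside; z up. In the latch the collar rests on the boss; the blade has 1.2 to 1.5 mm play a side, so it turns about 0.15 before driving the latch. Fits either way round.
- block: Plywood tool block fixed on the bench, 140 (x) x 60 (y) x 50 high, with two round holes 22 mm wide, 42 mm deep, 40 mm either side of its middle along x. Which hole holds the key varies. Origin: centre of its underside.
- tray_in (a point): Centre of the inner floor (4 to 5 mm above the bench) of the open grey tray, fixed on the bench: 140 (x) x 130 (y) x 25 high outside, walls 4 mm. A small white printed disc (28 mm across, 8 thick) lies in one corner; it may be moved.
- driver: Bystander: steel hex driver with a round knob head 28 mm across and 32 tall, standing in the block's other hole, 80 mm from the key; total height 56 mm above the block. Origin: underside of its collar, at the block's top.
- glue: Bystander: white glue bottle, 28 mm across, 90 high. Origin: centre of its underside.
- scraper: Bystander: bed scraper, 200 long, lying flat. Origin: under its middle.
- screwdriver: Bystander: screwdriver lying flat. Origin: under its middle.
- spool: Bystander: filament spool lying flat, 200 mm across, 65 high, beyond the box. Origin: centre of its underside.
- bracket: Bystander: white printed angle bracket, 50 x 30 x 41 mm. Origin: under its middle.

How it is judged:
By the outcome, as a careful person would: the job done as asked, in the order asked, and still so for the second after the job is handed in, with the robot touching nothing.
It also fails if it takes over 72 s, if anything falls off the work surface, if the arm or the gripper's body presses on something with over 40 N, if the wrist force passes 120 N, or if a joint passes its speed limit or range.

## Working session

There is one attempt and no reset: what is moved stays moved. The work goes in short steps, Python scripts to look and compute and a tool call to move; the robot and the scene stay as the last step left them, time stands still between calls to the robot, and variables do not carry over. Pictures are saved under pics/ and viewed, at most 10 in all, crops included, and the job is handed in when it is done.

```bash
ls; mkdir -p pics; python3 - <<'E'
from bench import ctrl, viewer, sign_off
import cv2,numpy as np
s=ctrl.state(); print(s, ctrl.tcp_to_grasp)
for n in("scene","top"):
    p,d=viewer.camera(n); cv2.imwrite(f"pics/{n}0.png",p[:,:,::-1]); np.save(f"{n}0.npy",d)
    m=viewer.camera_model(n); print(n,np.round(m["camera_matrix"],1),np.round(m["extrinsics"],3))
a=cv2.imread("pics/scene0.png");cv2.imwrite("pics/s0b.png",cv2.resize(a,(800,600),interpolation=cv2.INTER_CUBIC))
a=cv2.imread("pics/top0.png");cv2.imwrite("pics/t0b.png",cv2.resize(a,(800,600),interpolation=cv2.INTER_CUBIC))
E
```

```text
bench.py
pics
{'time_s': 0.0, 'qpos': array([ 1.15239468,  0.33286375, -0.06475124,  1.46093955,  0.02161428,
        1.34989685, -0.08845117]), 'qvel': array([ 1.25993980e-03, -1.60203561e-03,  6.30518728e-04,  7.69876417e-04,
       -7.65611370e-04,  9.02462224e-04, -9.25798098e-05]), 'joint_efforts': array([ 8.18339340e-04, -6.25458741e+01,  4.96868638e-02, -3.91610670e+01,
        1.62232609e-02,  9.98530712e-03, -5.74122441e-05]), 'tool_pos': array([ 0.24084208, -0.57632636,  0.23052199]), 'tool_rot': array([-6.84870960e-04,  9.80469283e-01,  1.96671011e-01, -1.69372077e-04]), 'ft_force': array([ 0.59875986, -0.23235756,  0.40323281]), 'wrist_torque': array([0.02196616, 0.00032269, 0.05408443]), 'grasp_force': 0.0, 'width': 0.08545780224093052} 0.0187
scene [[477.    0.  254. ]
 [  0.  477.  184.9]
 [  0.    0.    1. ]] [[ 0.692  0.602 -0.398  1.068]
 [ 0.722 -0.579  0.379 -0.416]
 [-0.002 -0.549 -0.836  1.066]
 [ 0.     0.     0.     1.   ]]
top [[369.5   0.  255.2]
 [  0.  369.5 191.5]
 [  0.    0.    1. ]] [[ 0.016 -0.995  0.098  0.525]
 [-1.    -0.017 -0.004  0.008]
 [ 0.005 -0.098 -0.995  0.971]
 [ 0.     0.     0.     1.   ]]
```

View pics/s0b.png

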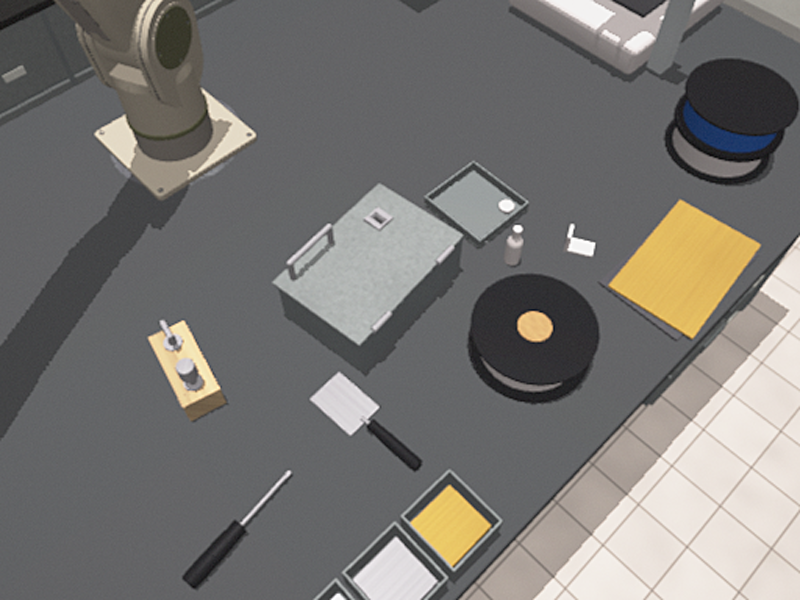

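View pics/t0b.png

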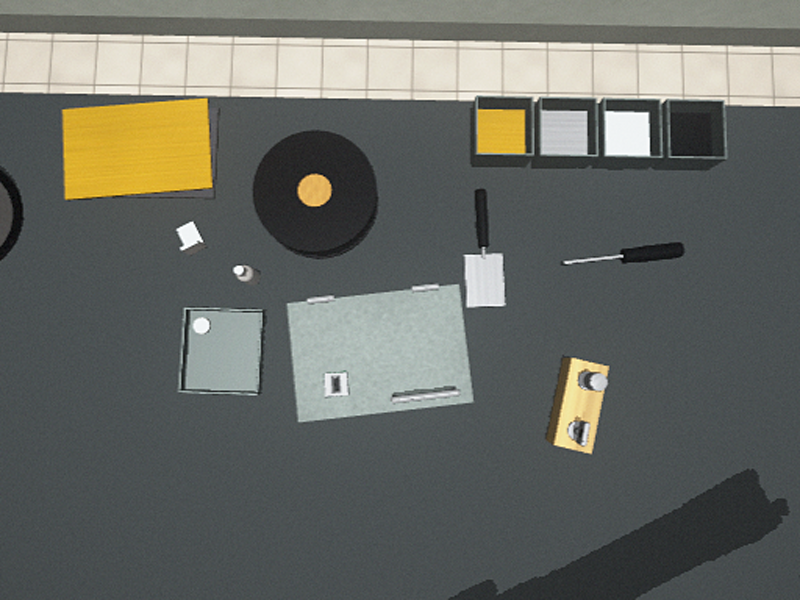

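```bash
cat > h.py <<'E'
import numpy as np,cv2
from bench import ctrl, viewer, sign_off
def cloud(n,d):
    m=viewer.camera_model(n);K=m["camera_matrix"];E=np.array(m["extrinsics"])
    v,u=np.mgrid[:384,:512]
    P=np.stack([(u-K[0,2])/K[0,0]*d,(v-K[1,2])/K[1,1]*d,d],-1)
    return P@E[:3,:3].T+E[:3,3]
def ray(n,u,v):
    m=viewer.camera_model(n);K=m["camera_matrix"];E=np.array(m["extrinsics"])
    r=E[:3,:3]@[(u-K[0,2])/K[0,0],(v-K[1,2])/K[1,1],1]; return E[:3,3],r
def atz(n,u,v,z):
    o,r=ray(n,u,v); return o+r*(z-o[2])/r[2]
def tri(ut,vt,us,vs):
    A=np.zeros((3,3));b=np.zeros(3);L=[]
    for n,u,v in(("top",ut,vt),("scene",us,vs)):
        o,r=ray(n,u,v);r=r/np.linalg.norm(r);M=np.eye(3)-np.outer(r,r);A+=M;b+=M@o;L.append((M,o))
    p=np.linalg.solve(A,b);return p,[np.linalg.norm(M@(p-o)) for M,o in L]
def crops(name,L,img=None):
    o=[]
    for n,u0,v0 in L:
        a=(img or {}).get(n); a=cv2.imread(f"pics/{n}0.png") if a is None else a
        c=a[v0:v0+60,u0:u0+80]; o.append(cv2.resize(c,(400,300),interpolation=cv2.INTER_CUBIC))
    cv2.imwrite(f"pics/{name}.png",np.vstack([np.hstack(o[:2]),np.hstack(o[2:])]))
E
python3 - <<'E'
from h import *
crops("c1",[("top",335,225),("scene",75,190),("top",200,220),("scene",180,120)])
for n in("top","scene"):
    P=cloud(n,np.load(n+"0.npy"))
    x,y,z=P[...,0],P[...,1],P[...,2]
    # panel plane
    m=(x>.3)&(x<.75)&(y>-.2)&(y<.2)&(z>.085)&(z<.11)
    Q=P[m];print(n,"panel",len(Q),np.median(Q,0)); 
    h=cv2.minAreaRect(Q[:,:2].astype(np.float32));print(h)
    for lo,hi,nm in((.04,.06,"block"),(.075,.115,"tools")):
        m=(x>.25)&(x<.6)&(y>-.5)&(y<-.25)&(z>lo)&(z<hi);Q=P[m];print(nm,len(Q),Q.mean(0),cv2.minAreaRect(Q[:,:2].astype(np.float32)))
E
```

```text
top panel 8355 [0.53368969 0.03539749 0.09435691]
((0.5343447923660278, 0.03299406170845032), (0.18538233637809753, 0.26433852314949036), 7.356852054595947)
block 1156 [ 0.45512692 -0.28329787  0.05006554] ((0.45401036739349365, -0.2864583134651184), (0.06128077581524849, 0.14055785536766052), 78.34713745117188)
tools 249 [ 0.46300952 -0.28513516  0.09727754] ((0.451829731464386, -0.2887510061264038), (0.02552313357591629, 0.11120344698429108), 83.3505630493164)
scene panel 6304 [0.53929608 0.02646088 0.09579647]
((0.5344117879867554, 0.03521855175495148), (0.18757949769496918, 0.26664793491363525), 7.4995036125183105)
block 1092 [ 0.46189907 -0.28683749  0.05175726] ((0.45506829023361206, -0.2843192517757416), (0.059962015599012375, 0.14408282935619354), 77.73208618164062)
tools 250 [ 0.47608937 -0.28888147  0.09840689] ((0.45230042934417725, -0.28796929121017456), (0.027165312319993973, 0.1118616834282875), 83.26203155517578)
```

View pics/c1.png

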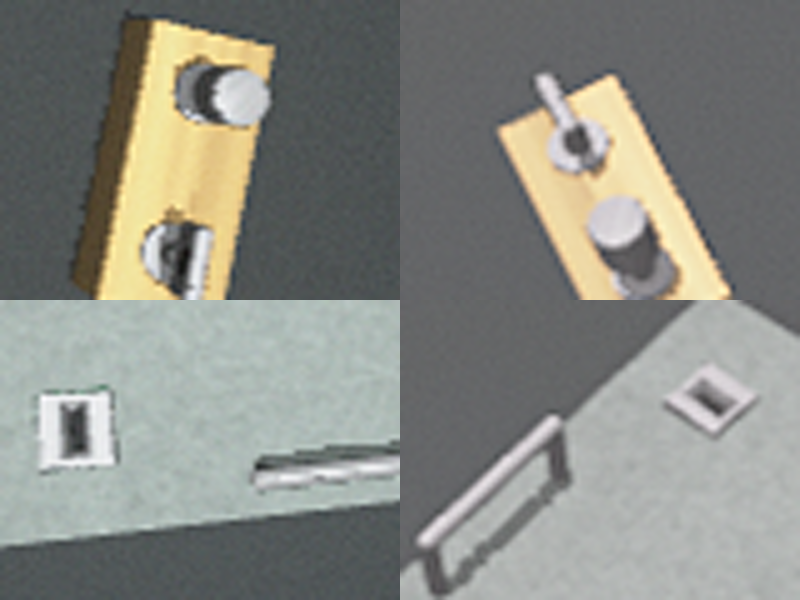

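```bash
python3 - <<'E'
from h import *
print("slot",tri(214.6,245.6,242,138.6), atz("top",214.6,245.6,.097), atz("scene",242,138.6,.097))
for n in("top","scene"):
    P=cloud(n,np.load(n+"0.npy"));x,y,z=P[...,0],P[...,1],P[...,2]
    print(n)
    # key head
    m=(x>.34)&(x<.45)&(y>-.36)&(y<-.24)&(z>.09)&(z<.105);Q=P[m]
    r=cv2.minAreaRect(Q[:,:2].astype(np.float32));print("head",len(Q),Q.mean(0),r[0],np.round(r[1],4),r[2],Q[:,2].max())
    # the panel at its top face
    m=((x>.3)&(x<.75)&(y>-.2)&(y<.2)&(z>.089)&(z<.1)).astype(np.uint8)
    m=cv2.morphologyEx(cv2.morphologyEx(m,cv2.MORPH_CLOSE,np.ones((9,9))),cv2.MORPH_OPEN,np.ones((5,5)))
    c=max(cv2.findContours(m,0,1)[0],key=len)[:,0]
    B=np.array([atz(n,*p,.094)[:2] for p in c],np.float32)
    r=cv2.minAreaRect(B);print("panel",r);print(np.round(cv2.boxPoints(r),4).tolist())
    # bar
    m=(x>.3)&(x<.6)&(y>-.15)&(y<.15)&(z>.128)&(z<.15);Q=P[m]
    r=cv2.minAreaRect(Q[:,:2].astype(np.float32));print("bar",len(Q),Q.mean(0),r,np.median(Q[:,2]))
    # tray rim
    m=(x>.4)&(x<.7)&(y>.17)&(y<.45)&(z>.015)&(z<.04);Q=P[m]
    r=cv2.minAreaRect(Q[:,:2].astype(np.float32));print("tray",len(Q),r)
E
```

```text
slot (array([0.48347854, 0.09741256, 0.10172292]), [np.float64(0.0006192536443889078), np.float64(0.0006192536443888684)]) [0.48287344 0.0974042  0.097     ] [0.48097618 0.10043481 0.097     ]
top
head 67 [ 0.41574959 -0.27661896  0.09483586] (0.4150715172290802, -0.27683356404304504) [0.0092 0.0354] 77.69502258300781 0.09899664290036314
panel ((0.5343552231788635, 0.03294442594051361), (0.1849903017282486, 0.2640531659126282), 7.401289939880371)
[[0.42559999227523804, 0.15199999511241913], [0.4596000015735626, -0.10989999771118164], [0.6431000232696533, -0.08609999716281891], [0.6090999841690063, 0.17579999566078186]]
bar 200 [ 0.47041575 -0.03573078  0.13822356] ((0.4703584611415863, -0.03622429817914963), (0.009988312609493732, 0.09714068472385406), 7.479219436645508) 0.1384542349372443
tray 498 ((0.5801655054092407, 0.2937866747379303), (0.23973192274570465, 0.13350912928581238), 0.33036482334136963)
scene
head 53 [ 0.4168034  -0.27561648  0.09624936] (0.4151582419872284, -0.2753283679485321) [0.0081 0.035 ] 77.24940490722656 0.10033080160623065
panel ((0.5333164930343628, 0.035476550459861755), (0.18557049334049225, 0.26607975363731384), 7.411748886108398)
[[0.42410001158714294, 0.15539999306201935], [0.4584999978542328, -0.10840000212192535], [0.6424999833106995, -0.08449999988079071], [0.6082000136375427, 0.1793999969959259]]
bar 164 [ 0.47219343 -0.03603653  0.13854399] ((0.47132954001426697, -0.034104835242033005), (0.011165718547999859, 0.0982525497674942), 7.061217308044434) 0.13904119707717089
tray 574 ((0.5793519020080566, 0.2667204439640045), (0.24186357855796814, 0.1936083436012268), 0.5007427334785461)
```

```bash
cat >> h.py <<'E'
from scipy.spatial.transform import Rotation as R
def cur():
    s=ctrl.state();q=s["tool_rot"];return s,np.array(s["tool_pos"]),R.from_quat(np.r_[q[1:],q[0]])
def go(pos,yaw,tilt=0):
    """tool z down (tilted by tilt about its y), tool x at yaw[deg]; prints tool-frame shift in current axes, in target axes, rotvec"""
    s,p,r=cur();t=R.from_euler("z",yaw,degrees=True)*R.from_euler("x",180,degrees=True)*R.from_euler("y",tilt)
    d=np.array(pos)-p
    print("t",round(s["time_s"],2),"p",p.round(4),"F",np.round(s["ft_force"],1),"w",round(s["width"],4),"g",round(s["grasp_force"],1),"q7",round(s["qpos"][6],2))
    print(" cur-axes",r.inv().apply(d).round(4),"tgt-axes",t.inv().apply(d).round(4),"rotvec",(r.inv()*t).as_rotvec().round(4))
E
python3 - <<'E'
from h import *
for n in("top",):
    a=cv2.imread(f"pics/{n}0.png");g=cv2.cvtColor(a,6).astype(int)
    W=g[234:258,203:227];print(W[2:-2,2:-2])
    for t in(70,90,110):
        v,u=np.nonzero(W<t);pts=np.array([atz(n,203+i,234+j,.097)[:2] for i,j in zip(u,v)],np.float32)
        c=pts.mean(0);w,V=np.linalg.eigh(np.cov(pts.T));e=V[:,1]*np.sign(V[0,1]);print(t,len(pts),c,np.degrees(np.arctan2(e[1],e[0])))
for u,v in((185,308),(265,309),(261,395),(178,392),(222,351),(201,325)): print(atz("top",u/1.5625,v/1.5625,.025).round(3))
go((.4151,-.276,.2),167.5)
E
```

```text
[[180 181 179 179 179 185 185 182 182 182 184 183 184 183 188 186 182 186
  184 178]
 [180 181 181 180 181 180 179 182 181 180 180 186 175 164 148 117 141 182
  184 184]
 [184 184 179 171 137 134 137 165 143 125 163 154 150 144 165 201 181 140
  179 180]
 [187 165 156 240 237 236 236 241 241 243 244 243 242 237 237 240 223 139
  180 177]
 [184 167 172 235 232 231 222 181 189 187 185 157 183 235 233 236 221 143
  188 177]
 [184 170 170 234 231 232 212 113 146 184 127  94 164 237 232 235 217 130
  188 179]
 [192 186 191 235 234 232 220 135 100  92  60  79 172 239 233 234 230 181
  183 183]
 [192 170 163 234 234 234 221 133  94  65  65  71 148 223 232 235 226 154
  184 184]
 [183 159 162 234 231 232 223 135  94  68  67  75 154 223 233 235 225 159
  184 178]
 [180 174 174 235 233 234 222 139  91  54  69  76 148 224 232 236 228 153
  178 178]
 [187 178 178 234 232 232 218 140 100  51  63  74 151 228 234 236 220 144
  160 179]
 [180 185 204 235 233 233 223 168 108  73  66  73 126 207 236 233 230 184
  165 187]
 [183 181 182 208 234 235 223 169 108  80  68  69 128 204 234 233 231 176
  135 
[... 362 characters left out ...]
 202 166 168 166 178 194 163 189 173 142 177 184 178 177
  177 179]
 [178 178 168 130 133 155 153 182 180 181 180 182 179 183 191 186 186 187
  180 177]
 [176 182 179 180 188 185 189 185 185 184 185 184 187 189 187 183 188 187
  182 180]]
70 14 [0.48278674 0.09680033] 10.631218842542985
90 23 [0.4827722  0.09636318] -0.5069677645348243
110 36 [0.4825261  0.09762856] -2.165346059456085
[0.598 0.355 0.025]
[0.599 0.223 0.025]
[0.459 0.224 0.025]
[0.462 0.359 0.025]
[0.529 0.291 0.025]
[0.571 0.327 0.025]
t 0.1 p [ 0.2408 -0.5764  0.2306] F [ 0.5 -0.1 -0.9] w 0.0855 g 0.0 q7 -0.09
 cur-axes [ 0.2766 -0.2099  0.0308] tgt-axes [-0.1051  0.331   0.0306] rotvec [-6.0000e-04 -1.6000e-03 -2.5276e+00]
```

The rows are not in the units I measure in: shifts go in shares of 62.5 mm and turns go in shares of pi/2 rad. I convert before sending: 0.04 m is 0.64, -0.03 m is -0.48, -0.18 rad is -0.1146.

>>> drive_effector --segments '[[[0,0,0,0.64,-0.48,0,0.085],[0,0,0,0.64,-0.48,0,0.085],[0,0,0,0.64,-0.48,0,0.085],[0,0,0,0.64,-0.48,0,0.085],[0,0,0,0.64,-0.48,0,0.085],[0,0,0,0.64,-0.48,0,0.085],[0,0,0,0.5856,-0.48,0,0.085],[0,0,-0.1146,0,0,0,0.085],[0,0,-0.1146,0,0,0,0.085],[0,0,-0.1146,0,0,0,0.085],[0,0,-0.1146,0,0,0,0.085],[0,0,-0.1146,0,0,0,0.085]]]' --squeeze 60

```text
time_s: 1.6
tool_pos: [0.415, -0.2762, 0.231]
tool_rot: [-0.0, 0.796, 0.606, -0.0]
ft_force: [0.8, 0.4, -0.4]
width: 0.085
grasp_force: 0.0
```

>>> drive_effector --segments '[[[0,0,-0.1146,0,0,0,0.085],[0,0,-0.1146,0,0,0,0.085],[0,0,-0.1146,0,0,0,0.085],[0,0,-0.1146,0,0,0,0.085],[0,0,-0.1146,0,0,0,0.085],[0,0,-0.1146,0,0,0,0.085],[0,0,-0.1146,0,0,0,0.085],[0,0,-0.1146,0,0,0,0.085],[0,0,-0.1146,0,0,0,0.085],[0,0,0,0,0,0.48,0.05],[0,0,0,0,0,0,0.05],[0,0,0,0,0,0,0.05]]]'

```text
time_s: 3.1
tool_pos: [0.4154, -0.2763, 0.202]
tool_rot: [0.0, 0.113, 0.994, -0.0]
ft_force: [-0.7, 0.5, 0.6]
width: 0.05
grasp_force: 0.0
```

```bash
python3 -c "
from h import *
go((.4151,-.276,.065),167.5)"
```

```text
t 3.1 p [ 0.4154 -0.2763  0.202 ] F [-0.7  0.5  0.6] w 0.05 g 0.0 q7 1.81
 cur-axes [0.0004 0.0003 0.137 ] tgt-axes [0.0004 0.0003 0.137 ] rotvec [-0.0001  0.0003 -0.0078]
```

Scaled: 0.045 m is 0.72, 0.03 m is 0.48, -0.0078 rad is -0.005.

>>> drive_effector --segments '[[[0,0,-0.005,0,0,0.72,0.05],[0,0,0,0,0,0.72,0.05],[0,0,0,0,0,0.48,0.05],[0,0,0,0,0,0.272,0.05],[0,0,0,0,0,0,0.05],[0,0,0,0,0,0,0],[0,0,0,0,0,0,0],[0,0,0,0,0,0,0],[0,0,0,0,0,0,0],[0,0,0,0,0,0,0],[0,0,0,0,0,0,0]]]' --squeeze 60

```text
time_s: 4.47
tool_pos: [0.416, -0.2768, 0.0655]
tool_rot: [0.001, 0.109, 0.994, -0.001]
ft_force: [-1.1, 0.4, 5.9]
width: 0.0084
grasp_force: 61.5
```

```bash
python3 - <<'E'
from h import *
go((.4151,-.276,.19),167.5)
I={n:viewer.camera(n)[0][:,:,::-1] for n in("top","scene")}
crops("c2",[("top",335,235),("scene",75,190),("top",335,235),("scene",85,170)],I)
E
```

```text
t 4.47 p [ 0.416  -0.2768  0.0655] F [-1.1  0.4  5.9] w 0.0084 g 61.5 q7 1.75
 cur-axes [ 0.0008  0.0005 -0.1245] tgt-axes [ 0.001   0.0006 -0.1245] rotvec [-0.001   0.0019  0.0001]
```

View pics/c2.png

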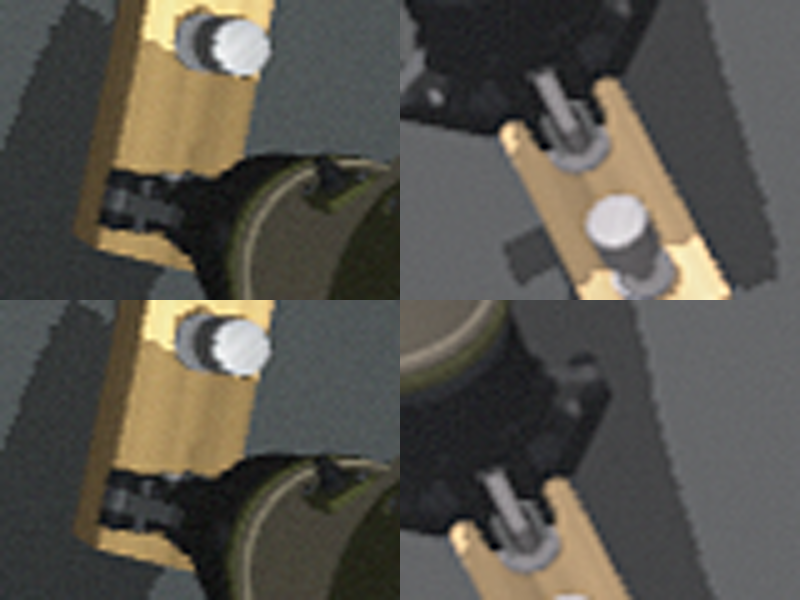

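The fingers hold the key's head (scene crop near (570,130)) and the driver is untouched. Lift and carry.

Scaled: -0.04 m is -0.64, -0.035 m is -0.56, -0.15 rad is -0.0955.

>>> drive_effector --segments '[[[0,0,0,0,0,-0.24,0],[0,0,0,0,0,-0.64,0],[0,0,0,0,0,-0.64,0],[0,0,0,0,0,-0.56,0],[0,0,0,0,0,0,0],[0,0,-0.0955,0,0,0,0],[0,0,-0.0936,0,0,0,0],[0,0,0,0,0,0,0],[0,0,0,0,0,0,0]]]'

```text
time_s: 5.7
tool_pos: [0.415, -0.2762, 0.1941]
tool_rot: [-0.0, -0.038, 0.999, 0.0]
ft_force: [-0.1, -0.3, -1.5]
width: 0.0079
grasp_force: 60.6
```

```bash
python3 -c "
from h import *
go((.4825,.0985,.195),184.5)"
```

```text
t 5.7 p [ 0.415  -0.2762  0.1941] F [-0.1 -0.3 -1.5] w 0.0079 g 60.6 q7 2.1
 cur-axes [-0.0956  0.3685 -0.0008] tgt-axes [-0.0967  0.3682 -0.0009] rotvec [ 0.0003 -0.0003 -0.0029]
```

Scaled: 0.054 m is 0.864, 0.046 m is 0.736.

>>> drive_effector --segments '[[[0,0,0,-0.16,0.616,0,0],[0,0,0,-0.192,0.736,0,0],[0,0,0,-0.192,0.736,0,0],[0,0,0,-0.192,0.736,0,0],[0,0,0,-0.192,0.736,0,0],[0,0,0,-0.192,0.736,0,0],[0,0,0,-0.192,0.736,0,0],[0,0,0,-0.2176,0.864,-0.72,0],[0,0,0,0,0,0.72,0],[0,0,0,0,0,0,0],[0,0,0,0,0,0,0]]]'

```text
time_s: 7.08
tool_pos: [0.4803, 0.091, 0.1893]
tool_rot: [-0.0, -0.039, 0.999, -0.0]
ft_force: [0.3, -0.7, -0.3]
width: 0.0078
grasp_force: 60.6
```

```bash
python3 - <<'E'
from h import *
go((.4825,.0985,.132),184.5)
I={n:viewer.camera(n)[0][:,:,::-1] for n in("top","scene")}
crops("c3",[("top",180,210),("scene",210,90),("top",195,225),("scene",210,115)],I)
E
```

```text
t 7.08 p [0.4803 0.091  0.1893] F [ 0.3 -0.7 -0.3] w 0.0078 g 60.6 q7 1.29
 cur-axes [-0.0027  0.0073  0.0573] tgt-axes [-0.0027  0.0073  0.0573] rotvec [-0.0001 -0.0003 -0.0015]
```

View pics/c3.png

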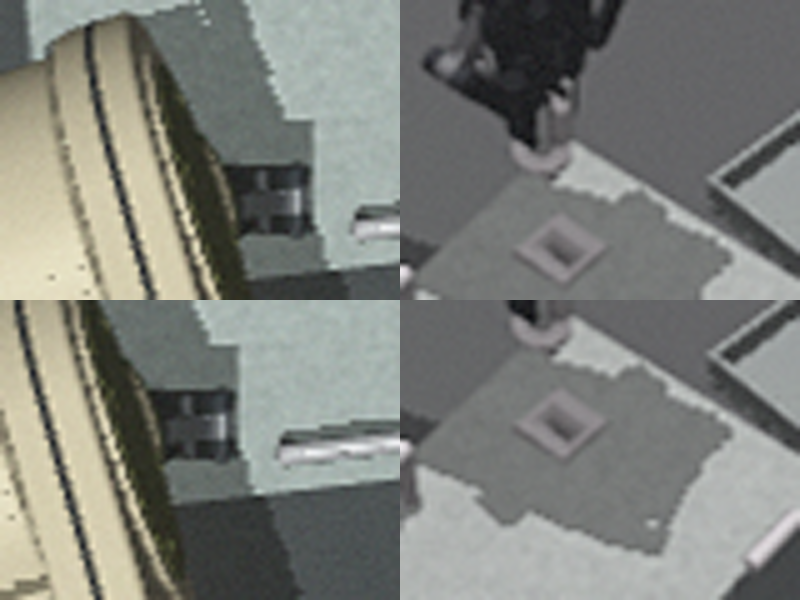

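Scaled: 0.03 m is 0.48, 0.02 m is 0.32.

>>> drive_effector --segments '[[[0,0,0,-0.0432,0.1168,0.32,0],[0,0,0,0,0,0.48,0],[0,0,0,0,0,0.1168,0],[0,0,0,0,0,0,0],[0,0,0,0,0,0,0]]]'

```text
time_s: 7.8
tool_pos: [0.4831, 0.0991, 0.1325]
tool_rot: [0.001, -0.039, 0.999, -0.0]
ft_force: [0.0, -0.1, -0.8]
width: 0.0082
grasp_force: 60.6
```

```bash
python3 - <<'E'
from h import *
go((.4825,.0985,.112),184.5)
s,p,r=cur()
I={n:viewer.camera(n)[0] for n in("scene",)}
img=I["scene"][:,:,::-1];c=cv2.resize(img[110:155,210:270],(800,600),interpolation=cv2.INTER_CUBIC);cv2.imwrite("pics/c4.png",c)
m=viewer.camera_model("scene");K=m["camera_matrix"];E=np.linalg.inv(m["extrinsics"])
def pr(X):
    q=K@(E[:3,:3]@X+E[:3,3]);return ((q[:2]/q[2]-[210,110]+.5)*800/60-.5).round(0)
for nm,X in(("collar-under",p+r.apply([0,0,.0153])),("blade tip",p+r.apply([0,0,.0293])),("slot",np.array([.4825,.0985,.097]))):print(nm,X.round(4),pr(X))
E
```

```text
t 7.8 p [0.4831 0.0991 0.1325] F [ 0.  -0.1 -0.8] w 0.0082 g 60.6 q7 1.23
 cur-axes [ 0.0007 -0.0006  0.0205] tgt-axes [ 0.0007 -0.0006  0.0205] rotvec [-0.0001  0.0018  0.0001]
collar-under [0.4832 0.0991 0.1172] [433. 331.]
blade tip [0.4832 0.0991 0.1032] [435. 377.]
slot [0.4825 0.0985 0.097 ] [431. 397.]
```

View pics/c4.png

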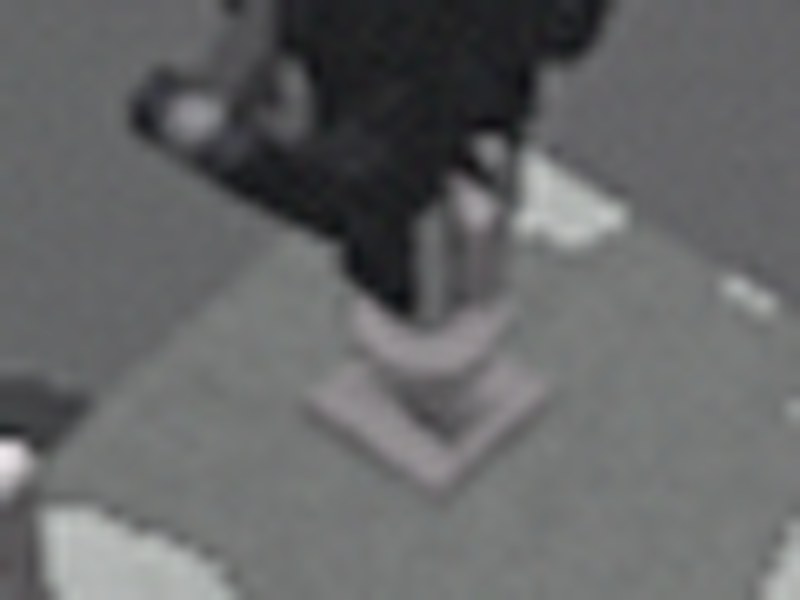

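The collar (431,330) sits right over the boss (centre about 430,392), as predicted to within about 1 mm. Lower it.

Scaled: 0.006 m is 0.096, 0.005 m is 0.08.

>>> drive_effector --segments '[[[0,0,0,0.0112,-0.0096,0.096,0],[0,0,0,0,0,0.08,0],[0,0,0,0,0,0.064,0],[0,0,0,0,0,0.064,0],[0,0,0,0,0,0.032,0],[0,0,0,0,0,0,0],[0,0,0,0,0,0,0]]]'

```text
time_s: 8.72
tool_pos: [0.4826, 0.0987, 0.1126]
tool_rot: [0.001, -0.039, 0.999, -0.001]
ft_force: [-8.4, -3.0, 29.0]
width: 0.0083
grasp_force: 65.2
```

```bash
python3 -c "
from h import *
go((.4825,.0985,.112),184.5);print(ctrl.state()['wrist_torque'])"
```

```text
t 8.72 p [0.4826 0.0987 0.1126] F [-8.4 -3.  29. ] w 0.0083 g 65.2 q7 1.21
 cur-axes [ 0.0002 -0.0002  0.0006] tgt-axes [ 0.0002 -0.0002  0.0006] rotvec [-0.0012  0.0018  0.0004]
[-0.61467676  1.88334238 -0.02165747]
```

Scaled: -0.0006 m is -0.0096, 0.0004 m is 0.0064, 0.12 rad is 0.0764.

>>> drive_effector --segments '[[[0,0,0,0.0064,0,-0.0096,0],[0,0,0.0764,0,0,0,0],[0,0,0.0764,0,0,0,0],[0,0,0.0764,0,0,0,0],[0,0,0.0764,0,0,0,0],[0,0,0.0764,0,0,0,0],[0,0,0.0764,0,0,0,0],[0,0,0.0764,0,0,0,0],[0,0,0.0764,0,0,0,0],[0,0,0.0764,0,0,0,0],[0,0,0.0764,0,0,0,0],[0,0,0,0,0,0,0]]]'

```text
time_s: 10.22
tool_pos: [0.483, 0.0986, 0.1128]
tool_rot: [0.002, 0.532, 0.846, 0.001]
ft_force: [-0.4, -1.9, 16.6]
width: 0.0079
grasp_force: 63.1
```

```bash
python3 -c "
from h import *
go((.4825,.0985,.112),94.5);print(ctrl.state()['wrist_torque'])"
```

```text
t 10.22 p [0.483  0.0986 0.1128] F [-0.4 -1.9 16.6] w 0.0079 g 63.1 q7 0.04
 cur-axes [ 0.0002 -0.0005  0.0008] tgt-axes [-0.     -0.0005  0.0008] rotvec [0.0036 0.0013 0.3692]
[-0.35727164  0.11407163 -0.09465073]
```

Scaled: 0.12 rad is 0.0764.

>>> drive_effector --segments '[[[0,0,0.0764,0,0,0,0],[0,0,0.0764,0,0,0,0],[0,0,0.0764,0,0,0,0],[0,0,0.0509,0,0,0,0],[0,0,0,0,0,0,0]]]'

```text
time_s: 10.85
tool_pos: [0.4829, 0.0983, 0.1127]
tool_rot: [0.001, 0.704, 0.71, 0.001]
ft_force: [-1.0, -1.8, 18.9]
width: 0.0078
grasp_force: 63.3
```

```bash
python3 -c "
from h import *
go((.4825,.0985,.112),88.8);print(ctrl.state()['wrist_torque'])"
```

```text
t 10.85 p [0.4829 0.0983 0.1127] F [-1.  -1.8 18.9] w 0.0078 g 63.3 q7 -0.39
 cur-axes [ 0.0002 -0.0004  0.0007] tgt-axes [ 0.0002 -0.0004  0.0007] rotvec [0.0033 0.0006 0.0292]
[-0.61886559  0.24694576 -0.05424868]
```

>>> drive_effector --segments '[[[0,0,0.0255,0,0,0,0],[0,0,0.0191,0,0,0,0],[0,0,0.0191,0,0,0,0],[0,0,0,0,0,0,0]]]'

```text
time_s: 11.35
tool_pos: [0.4825, 0.0983, 0.1127]
tool_rot: [0.001, 0.738, 0.674, 0.001]
ft_force: [-3.0, -3.0, 20.6]
width: 0.0081
grasp_force: 64.2
```

```bash
python3 -c "
from h import *
go((.4825,.0985,.112),88.8);print(ctrl.state()['wrist_torque'])"
```

```text
t 11.35 p [0.4825 0.0983 0.1127] F [-3.  -3.  20.6] w 0.0081 g 64.2 q7 -0.48
 cur-axes [0.0002 0.     0.0007] tgt-axes [0.0002 0.     0.0007] rotvec [ 0.0026  0.0007 -0.0696]
[-0.59823733  0.84309666  0.1692103 ]
```

Scaled: 0.04 rad is 0.0255.

>>> drive_effector --segments '[[[0,0,0.0255,0,0,0,0],[0,0,0.0255,0,0,0,0],[0,0,0,0,0,0,0]]]'

```text
time_s: 11.72
tool_pos: [0.4824, 0.0983, 0.1128]
tool_rot: [0.001, 0.765, 0.644, 0.001]
ft_force: [-4.5, -4.2, 20.6]
width: 0.0085
grasp_force: 66.9
```

```bash
python3 -c "
from h import *
go((.4825,.0985,.112),84.8);print(ctrl.state()['wrist_torque'],ctrl.state()['joint_efforts'][6])"
```

```text
t 11.72 p [0.4824 0.0983 0.1128] F [-4.5 -4.2 20.6] w 0.0085 g 66.9 q7 -0.56
 cur-axes [0.0002 0.0001 0.0008] tgt-axes [0.0002 0.0001 0.0008] rotvec [ 0.0026  0.0008 -0.0794]
[-0.75276719  0.90902032  0.47187715] -0.8149924501776695
```

Scaled: -0.04 m is -0.64, -0.03 m is -0.48, -0.1 rad is -0.0637.

>>> drive_effector --segments '[[[0,0,-0.0637,0,0,0,0],[0,0,-0.0637,0,0,0,0],[0,0,0,0,0,-0.16,0],[0,0,0,0,0,-0.24,0],[0,0,0,0,0,-0.48,0],[0,0,0,0,0,-0.64,0],[0,0,0,0,0,0,0],[0,0,0,0,0,0,0]]]'

```text
time_s: 12.72
tool_pos: [0.4807, 0.0983, 0.205]
tool_rot: [-0.0, 0.697, 0.717, -0.001]
ft_force: [0.0, 0.4, -0.4]
width: 0.0081
grasp_force: 60.8
```

```bash
python3 - <<'E'
from h import *
go((.522,.286,.2),88)
img=viewer.camera("scene")[0][:,:,::-1];cv2.imwrite("pics/c5.png",cv2.resize(img[85:160,190:290],(800,600),interpolation=cv2.INTER_CUBIC))
E
```

```text
t 12.72 p [0.4807 0.0983 0.205 ] F [ 0.   0.4 -0.4] w 0.0081 g 60.8 q7 -0.31
 cur-axes [0.1864 0.0468 0.0048] tgt-axes [0.189  0.0348 0.005 ] rotvec [-0.0015  0.0004  0.0642]
```

View pics/c5.png

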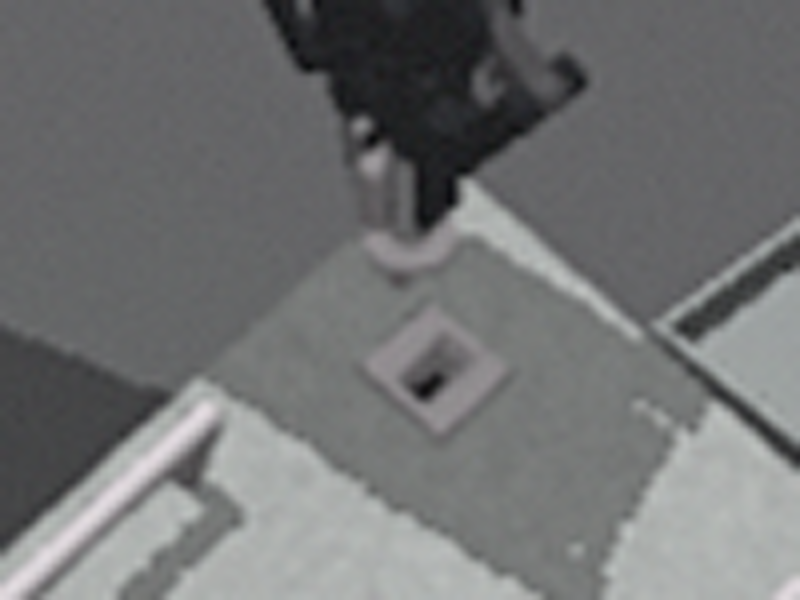

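The slot at (435,370) now runs parallel to the bar, so the latch is turned to its stop. On to the tray.

Scaled: 0.045 m is 0.72, 0.04 m is 0.64.

>>> drive_effector --segments '[[[0,0,0,0.576,0.144,0,0],[0,0,0,0.608,0.152,0,0],[0,0,0,0.608,0.152,0,0],[0,0,0,0.608,0.152,0,0],[0,0,0,0.5824,0.1488,0,0],[0,0,0,0,0,0.64,0],[0,0,0,0,0,0.72,0],[0,0,0,0,0,0.72,0],[0,0,0,0,0,0.48,0],[0,0,0,0,0,0,0],[0,0,0,0,0,0,0]]]'

```text
time_s: 14.15
tool_pos: [0.5227, 0.2865, 0.0466]
tool_rot: [-0.0, 0.696, 0.718, 0.0]
ft_force: [-0.8, 0.5, -0.0]
width: 0.0081
grasp_force: 60.7
```

```bash
python3 -c "
from h import *
go((.522,.286,.036),92)"
```

```text
t 14.15 p [0.5227 0.2865 0.0466] F [-0.8  0.5 -0. ] w 0.0081 g 60.7 q7 -0.8
 cur-axes [-0.0005 -0.0008  0.0106] tgt-axes [-0.0005 -0.0008  0.0106] rotvec [ 0.0003 -0.0004 -0.005 ]
```

Scaled: -0.05 m is -0.8, -0.04 m is -0.64.

>>> drive_effector --segments '[[[0,0,0,0,0,0.112,0],[0,0,0,0,0,0.056,0],[0,0,0,0,0,0,0],[0,0,0,0,0,0,0.07],[0,0,0,0,0,0,0.07],[0,0,0,0,0,0,0.07],[0,0,0,0,0,-0.48,0.07],[0,0,0,0,0,-0.8,0.07],[0,0,0,0,0,-0.8,0.07],[0,0,0,0,0,-0.64,0.07],[0,0,0,0,0,0,0.07],[0,0,0,0,0,0,0.07]]]'

```text
time_s: 15.65
tool_pos: [0.5223, 0.2858, 0.2046]
tool_rot: [0.0, 0.697, 0.718, -0.0]
ft_force: [0.3, 0.0, -0.4]
width: 0.0699
grasp_force: 0.0
```

```bash
python3 - <<'E'
from h import *
go((.4703,-.035,.21),7.4+180)
go((.4703,-.035,.21),7.4)
I={n:viewer.camera(n)[0][:,:,::-1] for n in("top","scene")}
crops("c6",[("top",115,195),("scene",260,95),("top",200,220),("scene",180,120)],I)
E
```

```text
t 15.65 p [0.5223 0.2858 0.2046] F [ 0.3  0.  -0.4] w 0.0699 g 0.0 q7 -0.72
 cur-axes [-0.3192 -0.0616 -0.0051] tgt-axes [ 0.0929 -0.3115 -0.0054] rotvec [-1.0000e-03  0.0000e+00 -1.6702e+00]
t 15.65 p [0.5223 0.2858 0.2046] F [ 0.3  0.  -0.4] w 0.0699 g 0.0 q7 -0.72
 cur-axes [-0.3192 -0.0616 -0.0051] tgt-axes [-0.0929  0.3115 -0.0054] rotvec [0.0000e+00 1.0000e-03 1.4714e+00]
```

View pics/c6.png

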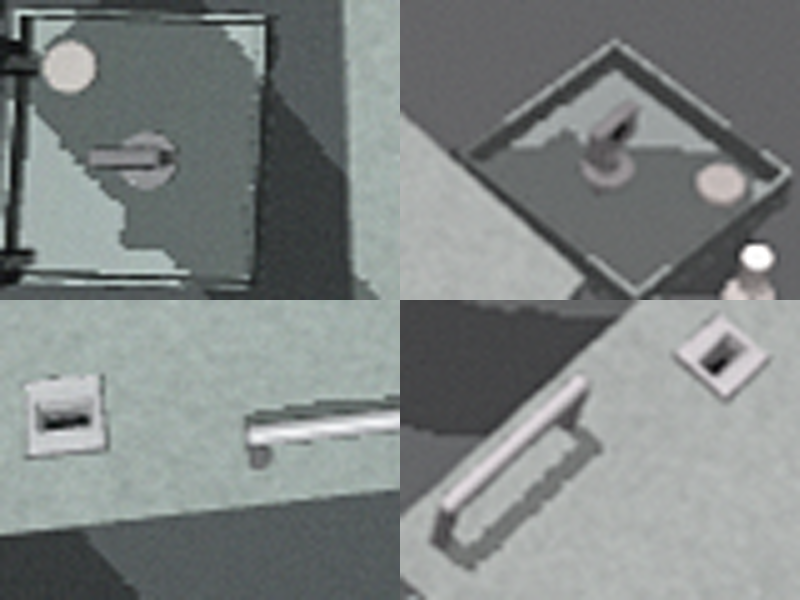

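The key is in the tray, standing at (150,155) in the top crop. The latch is turned. The bar and boss have shifted in both views, so withdrawing the key lifted the panel a little. I'll measure the bar again.

```bash
python3 - <<'E'
from h import *
e=np.array([np.cos(np.radians(7.4)),np.sin(np.radians(7.4))]);f=np.array([-e[1],e[0]]);H=np.array([.6205,.0458])
for n in("top","scene"):
    P=cloud(n,viewer.camera(n)[1]);q=P[...,:2]-H;bx=-(q@e);by=q@f;z=P[...,2]
    m=(bx>.02)&(bx<.14)&(abs(by)<.045)&(z>.08)&(z<.2)
    a=np.polyfit(bx[m],z[m],1);print(n,"slope",a,"ang",np.arctan(a[0]))
    m=(bx>.12)&(bx<.19)&(by<-.02)&(by>-.1)&(z>a[1]+a[0]*bx+.03);Q=P[m]
    print("bar",len(Q),Q.mean(0),np.percentile(Q[:,2],[5,50,95]),cv2.minAreaRect(Q[:,:2].astype(np.float32)))
E
```

```text
top slope [0.38718094 0.09142235] ang 0.36940685305973875
bar 181 [ 0.49195896 -0.03095484  0.18646335] [0.18305429 0.18648241 0.18898338] ((0.4918179214000702, -0.0312047116458416), (0.00989605113863945, 0.07882113009691238), 7.535111427307129)
scene slope [0.39787378 0.09224271] ang 0.3786720834363248
bar 135 [ 0.49376098 -0.03127888  0.18727602] [0.18209881 0.18729531 0.19094068] ((0.49233752489089966, -0.0312560610473156), (0.011631560511887074, 0.07952076941728592), 7.190004348754883)
```

The rows are not in the units I measure in: shifts go in shares of 62.5 mm and turns go in shares of pi/2 rad. I convert before sending: -0.03 m is -0.48, -0.1 rad is -0.0637.

>>> drive_effector --segments '[[[0,0,-0.0637,0,0,-0.48,0.045],[0,0,0,0,0,-0.48,0.045],[0,0,0,0,0,0,0.045],[0,0,0,0,0,0,0.045]]]'

```text
time_s: 16.35
tool_pos: [0.5223, 0.2859, 0.2643]
tool_rot: [-0.0, 0.66, 0.751, -0.001]
ft_force: [-0.4, -0.1, -0.8]
width: 0.045
grasp_force: 0.0
```

```bash
python3 -c "
from h import *
go((.4925,-.0313,.25),97.4)"
```

```text
t 16.35 p [0.5223 0.2859 0.2643] F [-0.4 -0.1 -0.8] w 0.045 g 0.0 q7 -0.6
 cur-axes [-0.3107 -0.0706  0.0145] tgt-axes [-0.3107 -0.0704  0.0143] rotvec [-0.0012  0.0006  0.0006]
```

Scaled: -0.04 m is -0.64, -0.0387 m is -0.6192.

>>> drive_effector --segments '[[[0,0,0,-0.6192,-0.1376,0,0.045],[0,0,0,-0.64,-0.144,0,0.045],[0,0,0,-0.64,-0.144,0,0.045],[0,0,0,-0.64,-0.144,0,0.045],[0,0,0,-0.64,-0.144,0,0.045],[0,0,0,-0.64,-0.144,0,0.045],[0,0,0,-0.64,-0.144,0,0.045],[0,0,0,-0.512,-0.128,0,0.045],[0,0,0,0,0,0,0.045],[0,0,0,0,0,0,0.045]]]'

```text
time_s: 17.6
tool_pos: [0.4925, -0.0303, 0.2646]
tool_rot: [-0.001, 0.66, 0.752, -0.0]
ft_force: [0.4, 0.1, -0.8]
width: 0.0452
grasp_force: 0.0
```

```bash
python3 -c "
from h import *
go((.4925,-.0313,.165),97.4)"
```

```text
t 17.6 p [ 0.4925 -0.0303  0.2646] F [ 0.4  0.1 -0.8] w 0.0452 g 0.0 q7 0.08
 cur-axes [-0.001   0.      0.0996] tgt-axes [-0.001  -0.0001  0.0996] rotvec [-0.0011 -0.0006  0.0012]
```

Scaled: 0.04 m is 0.64, 0.035 m is 0.56.

>>> drive_effector --segments '[[[0,0,0,-0.016,0,0.64,0.045],[0,0,0,0,0,0.56,0.045],[0,0,0,0,0,0.3936,0.045],[0,0,0,0,0,0,0.045],[0,0,0,0,0,0,0],[0,0,0,0,0,0,0],[0,0,0,0,0,0,0],[0,0,0,0,0,0,0],[0,0,0,0,0,0,0]]]' --squeeze 40

```text
time_s: 18.73
tool_pos: [0.4913, -0.032, 0.1664]
tool_rot: [-0.001, 0.66, 0.751, -0.001]
ft_force: [-12.5, -1.2, 7.2]
width: 0.0083
grasp_force: 39.6
```

```bash
python3 - <<'E'
from h import *
go((.4925,-.0313,.165),97.4)
e=np.array([np.cos(np.radians(7.4)),np.sin(np.radians(7.4))])
# arc of bar in (forward, up) for waypoints, relative to present
th0=.335;f=lambda t:np.array([-.16*np.cos(t)+.044*np.sin(t),.16*np.sin(t)+.044*np.cos(t)])
for t in np.linspace(th0,1.735,15): print(round(t,3),((f(t)-f(t-.1))).round(4))
E
```

```text
t 18.73 p [ 0.4913 -0.032   0.1664] F [-12.5  -1.2   7.2] w 0.0083 g 39.6 q7 0.05
 cur-axes [0.0006 0.0013 0.0014] tgt-axes [0.0006 0.0013 0.0014] rotvec [-0.0035  0.0003  0.0006]
0.335 [0.0087 0.0141]
0.435 [0.0101 0.0132]
0.535 [0.0113 0.0121]
0.635 [0.0125 0.0109]
0.735 [0.0135 0.0096]
0.835 [0.0144 0.0082]
0.935 [0.0152 0.0067]
1.035 [0.0158 0.0052]
1.135 [0.0162 0.0036]
1.235 [0.0165 0.0019]
1.335 [0.0166 0.0003]
1.435 [ 0.0165 -0.0014]
1.535 [ 0.0163 -0.003 ]
1.635 [ 0.0159 -0.0046]
1.735 [ 0.0154 -0.0062]
```

Scaled: 0.0144 m is 0.2304, 0.0135 m is 0.216.

>>> drive_effector --segments '[[[0,0,0,0,0.16,-0.208,0],[0,0,0,0,0.176,-0.192,0],[0,0,0,0,0.2,-0.176,0],[0,0,0,0,0.216,-0.1536,0],[0,0,0,0,0.2304,-0.1312,0],[0,0,0,0,0,0,0],[0,0,0,0,0,0,0]]]'

```text
time_s: 19.6
tool_pos: [0.5546, -0.0238, 0.2235]
tool_rot: [0.002, 0.66, 0.751, 0.001]
ft_force: [-8.8, 0.5, 21.9]
width: 0.0085
grasp_force: 42.2
```

```bash
python3 - <<'E'
from h import *
def go2():
    s,p,r=cur();e=np.array([np.cos(np.radians(7.4)),np.sin(np.radians(7.4))]);g=p+r.apply([0,0,-.0187])
    x=(g[:2]-[.6205,.0458])@e;z=g[2]-.09
    print("t",s["time_s"],"F",s["ft_force"].round(1),"w",s["width"],"g",s["grasp_force"],"rad",np.hypot(x,z),"exp",np.hypot(.16,.044),"theta",np.arctan2(z,-x)-np.arctan2(.044,.16),"T",s["wrist_torque"].round(2))
go2()
E
sed -n '/^def go2/,$p' /dev/null
```

```text
t 19.6 F [-8.8  0.5 21.9] w 0.0084875309123893 g 42.22259759902954 rad 0.16937158048286663 exp 0.16593974810153234 theta 0.8478523039237986 T [ 0.07  1.98 -0.02]
```

Scaled: 0.0165 m is 0.264, 0.0162 m is 0.2592.

>>> drive_effector --segments '[[[0,0,0,0,0.2432,-0.128,0],[0,0,0,0,0.2528,-0.096,0],[0,0,0,0,0.2592,-0.0576,0],[0,0,0,0,0.264,-0.0304,0],[0,0,0,0,0,0,0],[0,0,0,0,0,0,0]]]'

```text
time_s: 20.35
tool_pos: [0.6178, -0.0156, 0.2407]
tool_rot: [0.001, 0.66, 0.752, 0.001]
ft_force: [0.9, 0.2, 5.9]
width: 0.0083
grasp_force: 41.5
```

```bash
cat >> h.py <<'E'
def go2():
    s,p,r=cur();e=np.array([np.cos(np.radians(7.4)),np.sin(np.radians(7.4))]);g=p+r.apply([0,0,-.0187])
    x=(g[:2]-[.6205,.0458])@e;z=g[2]-.09
    print("F",s["ft_force"].round(1),"g",s["grasp_force"],"rad",np.hypot(x,z),"theta",np.arctan2(z,-x)-np.arctan2(.044,.16),"T",s["wrist_torque"].round(2))
E
python3 -c "
from h import *
go2()"
```

```text
F [0.9 0.2 5.9] g 41.52248561382294 rad 0.16969623091266406 theta 1.2398482418605838 T [ 0.18 -0.4  -0.04]
```

Scaled: 0.0166 m is 0.2656, 0.0164 m is 0.2624.

>>> drive_effector --segments '[[[0,0,0,0,0.2656,-0.0048,0],[0,0,0,0,0.2656,0.016,0],[0,0,0,0,0.2624,0.0448,0],[0,0,0,0,0.256,0.0704,0],[0,0,0,0,0.2496,0.0928,0],[0,0,0,0,0,0,0],[0,0,0,0,0,0,0]]]'

```text
time_s: 21.22
tool_pos: [0.6975, -0.0053, 0.2258]
tool_rot: [0.0, 0.66, 0.751, 0.0]
ft_force: [3.1, 1.2, 0.0]
width: 0.0085
grasp_force: 41.0
```

```bash
python3 - <<'E'
from h import *
go2()
for n in("scene",):
    cv2.imwrite("pics/c7.png",cv2.resize(viewer.camera(n)[0][80:230,150:350,::-1],(800,600),interpolation=cv2.INTER_CUBIC))
E
```

```text
F [3.1 1.2 0. ] g 40.9571099281311 rad 0.16949295843888001 theta 1.7268261641234692 T [ 0.13 -0.58 -0.07]
```

View pics/c7.png

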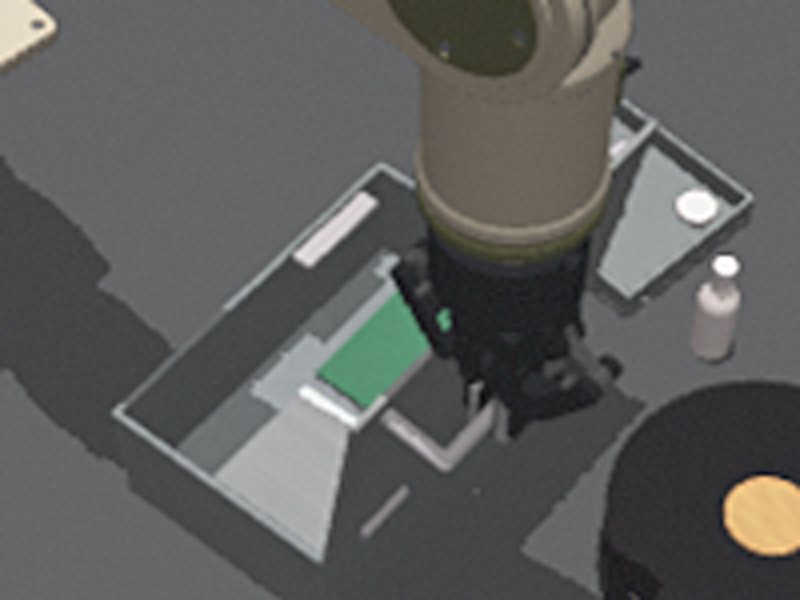

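The panel stands open past upright, held by the bar at (470,430). Release and withdraw upwards.

Scaled: -0.04 m is -0.64, -0.03 m is -0.48.

>>> drive_effector --segments '[[[0,0,0,0,0,0,0.022],[0,0,0,0,0,0,0.022],[0,0,0,0,0,0,0.022],[0,0,0,0,0.016,-0.16,0.022],[0,0,0,0,0,-0.32,0.022],[0,0,0,0,0,-0.48,0.022],[0,0,0,0,0,-0.64,0.022],[0,0,0,0,0,-0.64,0.022],[0,0,0,0,0,-0.48,0.022],[0,0,0,0,0,0,0.022],[0,0,0,0,0,0,0.022]]]'

```text
time_s: 22.65
tool_pos: [0.6984, -0.0051, 0.395]
tool_rot: [-0.0, 0.66, 0.752, -0.0]
ft_force: [-0.6, -0.2, -0.5]
width: 0.0216
grasp_force: 0.0
```

```bash
python3 - <<'E'
from h import *
go2()
e=np.array([np.cos(np.radians(7.4)),np.sin(np.radians(7.4))]);f=np.array([-e[1],e[0]])
for n in("top","scene"):
    c,d=viewer.camera(n);P=cloud(n,d);q=P[...,:2]-[.6205,.0458];x=q@e;y=q@f;z=P[...,2]
    m=(abs(x)<.09)&(abs(y)<.12)&(z>.11)&(z<.285)
    print(n,m.sum(),"x,z",np.c_[x[m],z[m]][np.argsort(z[m])][::max(1,m.sum()//12)].round(3).tolist())
    cv2.imwrite(f"pics/end_{n}.png",cv2.resize(c[:,:,::-1],(800,600)))
E
```

```text
F [-0.6 -0.2 -0.5] g 0.0 rad 0.33127988819121323 theta 1.5174338103379985 T [0.07 0.02 0.02]
top 1544 x,z [[0.004, 0.11], [0.007, 0.129], [0.01, 0.146], [0.014, 0.169], [0.018, 0.195], [0.021, 0.213], [0.023, 0.225], [0.006, 0.231], [0.024, 0.237], [0.027, 0.245], [0.028, 0.257], [0.032, 0.266], [0.033, 0.27]]
scene 1797 x,z [[0.007, 0.11], [0.011, 0.131], [0.015, 0.151], [0.019, 0.17], [0.02, 0.188], [0.024, 0.207], [0.027, 0.222], [0.029, 0.237], [0.073, 0.245], [0.06, 0.247], [0.032, 0.251], [0.033, 0.263], [0.031, 0.271]]
```

View pics/end_scene.png

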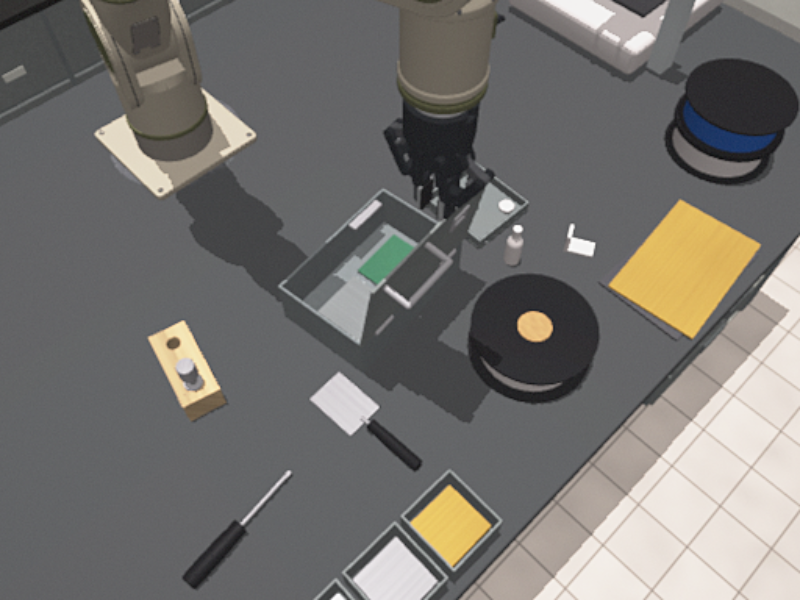

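The panel stands past upright at about (430,270), the gripper is clear, and the bystanders are unmoved. One last check that the key is in the tray, then hand in.

```bash
python3 - <<'E'
from h import *
P=cloud("top",viewer.camera("top")[1]);x,y,z=P[...,0],P[...,1],P[...,2]
m=(x>.47)&(x<.59)&(y>.235)&(y<.345)&(z>.016);Q=P[m]
print(len(Q),Q.mean(0) if len(Q) else None,Q[:,2].max() if len(Q) else None)
if len(Q)>10: print(sign_off())
E
```

```text
135 [0.52458394 0.2841166  0.04045561] 0.06630407427129592
the job is handed in; nothing more can be done
None
```

The job is handed in at about 23 s: the latch is turned to its stop, the key stands upright in the tray, the panel is open about 0.16 rad past upright, and the other tools look unmoved; pulling the key out had already lifted the panel about 0.35 rad before the key reached the tray.

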